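Cover the rinse pot, then drain the cast lever over the drip tray

TASK

First put the loose cover on the open steel rinse pot so that it sits fully seated and level, and let go of it, so that no drips get in. Then pick up the cast lever from the draining mat by its balance point (nearer the big end, not the middle) and hold it level a few centimetres above the rim of the rectangular drip tray, lengthwise, with the whole lever over the tray. Finish while still holding it there, and leave the other things on the bench where they are.

Things in the scene. Friction and masses are not known exactly. Their poses are not given: they have to be found in the camera images.
- pot: open round stainless-steel pot (rinse-water pot), loose, 0.4 kg; 90 mm across outside, 84 mm across inside, 90 mm tall; origin centre of underside, z up
- cover: the pot's loose cover, 0.2 kg, lying on the table: steel disc 100 mm across, 4 mm thick; under it a disc 76 mm across, 6 mm deep, that drops into the pot's mouth (4 mm free all round); on top an upright black cylindrical knob 22 mm across. Origin: centre of the lowest face, z up; disc top at 10 mm, knob from 10 to 36 mm. Seated, its origin is 84 mm above the pot's origin
- mat: round black rubber draining mat, 260 mm across, 4 mm thick, fixed to the table; origin centre of underside. The lever starts on it
- lever: cast aluminium lever, 0.28 kg, 226 mm long, flat on the mat in any direction: big round boss (48 mm across) at its -x end, small one (24 mm) at +x, both 30 mm tall, joined by a straight bar 16 mm wide, 8 to 22 mm above the bosses' underside, clear from x = -65 to +89 mm. Origin: middle of the length, at the bosses' underside; x from big to small boss, z up
- lever_balance (a point): balance point (centre of mass) of the lever, inside the bar, 29 mm from the lever's origin towards the big boss (60 mm from the big boss's centre), 15 mm above the bosses' underside; axes as the lever's
- lever_big (a point): centre of the lever's big boss: x = -89 mm, 15 mm above its underside
- lever_small (a point): centre of the lever's small boss: x = +101 mm, 15 mm above its underside
- tray: stainless-steel drip tray, rectangular, fixed to the table: 310 mm long (its x axis) by 150 mm wide (y) by 35 mm tall, walls 3 mm; origin centre of underside, z up
- beaker: bystander: small open clear plastic beaker, 66 mm across, 85 mm tall; origin centre of underside
- jar: bystander: white screw jar with a paper label, 60 mm across, 100 mm tall; origin centre of underside
- spanner: bystander: small steel spanner, 110 mm long, lying flat; origin under its middle
- tub: bystander: small grey screw-top tub, 48 mm across, 50 mm tall; origin centre of underside
- fitting: bystander: small brass pipe fitting standing up, 32 mm across, 44 mm tall; origin centre of underside

How it is judged:
By the outcome, as a careful person would: the job done as asked, in the order asked, and still so for the second after the job is handed in, while the arm keeps its last pose, push and grip.
It also fails if it takes over 58 s, if anything falls off the work surface, if the arm or the gripper's body presses on something with over 40 N, if the wrist force passes 120 N, or if a joint passes its speed limit or range.

ROBOT

A 6-joint arm with a two-finger parallel gripper is mounted at the origin on the work surface. World frame = base frame: x ahead of the robot, y to its left, z up, the work surface at z = 0. Lengths are in m, angles in rad, forces in N, time in s.
With the tool pointing down it reaches from about 0.35 to 0.875 m from the base axis. Payload 4.2 kg.
Tool frame: the origin (TCP) lies on the centre line of the jaws, within the pads' length; the fingertips stand 11 mm ahead of it and the grasp point (between the pads) lies 8 mm behind it; z points along the fingers, y is the line along which they close (so a half turn about z gives the same grasp; the last joint's range is limited). The gripper opens to 87 mm and grips with 3 to 60 N. Pads are 19 mm wide; open, the fingers measure 117 mm over their backs; the gripper's body (75 mm by 190 mm) begins 51 mm behind the grasp point.
Start: joints at [1.37, 0.385, 0.008, 0, -1.194, -0.259], TCP at [0.277, 0.56, 0.234] pointing down, gripper open.
Joint ranges: [-3.14, 3.14], [-1.21, 2.06], [-1.07, 1.41], [-3.16, 2.05], [-2.99, -0.16], [-3.1, 3.1]. Speed limits (rad/s): [2.79, 2.79, 3.14, 3.14, 3.14, 3.14].

INTERFACE

Orientations are given as a 3x3 rotation matrix whose columns are the frame's x, y, z axes.
In Python, from station import robot gives the robot as it stands.
- The arm moves only by the tool run_rows, called after ">>>" in YAML: its name, and indented under it one key for each argument. Schema: {"type":"object","properties":{"deltas":{"type":"array","items":{"type":"number"},"minItems":7,"maxItems":140},"grip_n":{"type":"number"},"only":{"type":"string"},"quiet":{"type":"boolean"},"lines":{"type":"string"}},"required":["deltas"],"additionalProperties":false}. deltas is one flat list of numbers that holds 1 to 20 rows one after another, with no inner brackets; each row has 7 numbers: dx, dy, dz in m, then a rotation vector rx, ry, rz in rad, then the finger opening in m; each row shifts and turns the commanded pose from where the row before left it, along the tool's axes as they then stand; what a row does not reach is not made up. A row lasts 1/12 s, in which the tool goes at most 0.0417 m and 0.125 rad, less where a joint would pass 70% of its speed; a pose out of reach is approached as far as the arm can. The fingers move at their own pace and stop on an object; grip_n is the grip in N (left out, the last holds). Time passes only in rows, so rows that do not move let the fingers close. The tool returns the time, the measured TCP pose, the force, the opening and the grip force at its end. only (a regular expression) keeps the lines of the reply that match it, lines (a string "A,B") keeps lines A to B, and quiet returns only ok. Input that does not fit is refused with a message, and nothing moves.
- robot.get_state(): the state, without advancing time (a new reading comes with each control period).
- robot.snapshot(name): name is "scene" or "top"; returns the picture (420x560x3 uint8, red, green, blue); there is no depth.
- robot.get_calibration(name): a dict with "fx", "fy", "cx", "cy" (pixels), "k1" (the pictures are not rectified: a ray, as slopes to the right and down, at radius r is drawn at 1 + k1 r^2 times it, then the intrinsics apply), "pose" (4x4, takes a point from camera to world coordinates). Camera axes: x right, y down, z forward; pixel columns grow to the right and rows downward; lengths in m; the calibration is good to about 2 mm. A picture is of the moment at which its call begins. get_calibration takes no time and is no camera call.
- robot.finish_job(): hands the job in; it is judged then, once.
The state is a dict: "time": time; "joint_positions": joint angles; "dq": joint speeds; "joint_efforts": joint torques, N m; "eef_pos": TCP position; "tool_rot": TCP orientation; "contact_force": force on the tool from outside, world axes, zero at the start; "wrist_torque": the same for the moment, N m; "width": finger opening in m; "grip_force": force on a finger pad.
Only numpy, scipy, OpenCV 4.12 (cv2) and the standard library are available. Lean on these libraries where they do the work, as an engineer would, in place of code of your own. Each camera call takes 0.05 s, during which the arm holds its last target. There are 200 camera calls.

## Working session

There is one attempt and no reset: what is moved stays moved. The work goes in short steps, Python scripts to look and compute and a tool call to move; the robot and the scene stay as the last step left them, time stands still between calls to the robot, and variables do not carry over. Pictures are saved under pics/ and viewed, at most 10 in all, crops included, and the job is handed in when it is done.

```bash
ls; mkdir -p pics
```

Run:
```python
from station import robot
import cv2,numpy as np
np.set_printoptions(precision=4,suppress=True)
for n in("scene","top"):
    cv2.imwrite(f"pics/{n}0.png",robot.snapshot(n)[:,:,::-1]); print(n,robot.get_calibration(n))
print(robot.get_state())
```

```text
pics
station.py
scene {'fx': 453.57988219821476, 'fy': 453.57988219821476, 'cx': 281.2886013923758, 'cy': 214.190237146319, 'k1': 0.03957011396041739, 'pose': array([[ 0.3306,  0.5677, -0.7539,  1.3948],
       [ 0.9437, -0.204 ,  0.2603, -0.2745],
       [-0.006 , -0.7976, -0.6032,  0.6909],
       [ 0.    ,  0.    ,  0.    ,  1.    ]])}
top {'fx': 392.7724347537506, 'fy': 392.7724347537506, 'cx': 272.56718444398416, 'cy': 218.81449159302025, 'k1': -0.04874840980664183, 'pose': array([[ 0.0103, -0.9972,  0.0741,  0.5587],
       [-0.9999, -0.0102,  0.0007, -0.0046],
       [ 0.0001, -0.0741, -0.9973,  1.0542],
       [ 0.    ,  0.    ,  0.    ,  1.    ]])}
{'time': 0.1, 'joint_positions': array([ 1.3696,  0.3855,  0.0068, -0.0004, -1.194 , -0.2586]), 'dq': array([ 0.0007, -0.002 ,  0.0025,  0.0022,  0.0008, -0.0006]), 'joint_efforts': array([ -0.0009, -39.1688,  18.7937,   4.232 ,   0.0135,  -0.0001]), 'eef_pos': array([0.2771, 0.5596, 0.2326]), 'tool_rot': array([[ 0.8961, -0.4439, -0.0008],
       [-0.4439, -0.8961, -0.0018],
       [ 0.0001,  0.0019, -1.    ]]), 'contact_force': array([ 0.3463,  0.327 , -0.106 ]), 'wrist_torque': array([ 0.0038, -0.0279,  0.0102]), 'grip_force': 0.0, 'width': 0.08683960365827018}
```

View pics/top0.png

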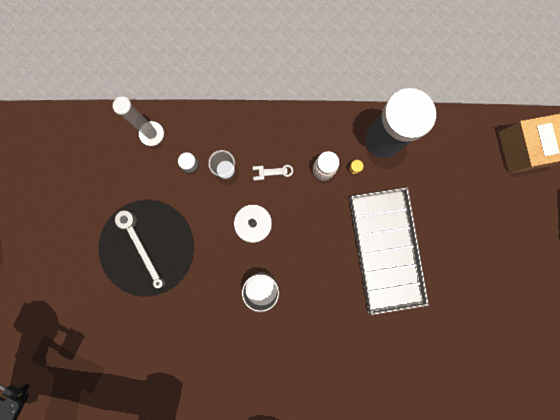

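View pics/scene0.png

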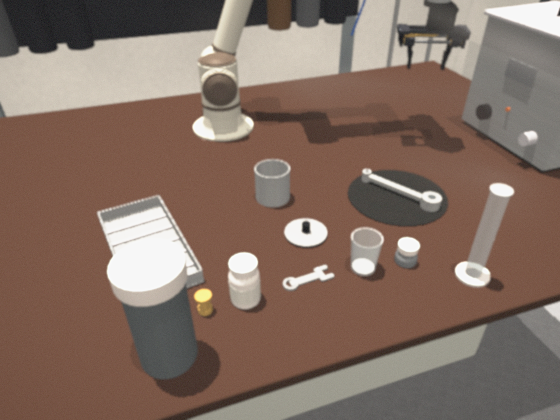

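The top view shows the cover at (252,223), pot rim at (261,292), lever big boss at (124,219), small boss at (157,284), and tray corners around (350,195), (407,190), (427,306), (372,313). The scene view shows the same things: cover (306,232), pot (272,183), lever (366,175)–(431,201).

Create h.py:
```python
from station import robot
import cv2,numpy as np
np.set_printoptions(precision=4,suppress=True)
def ray(n,uv):
    c=robot.get_calibration(n);K=np.array([[c['fx'],0,c['cx']],[0,c['fy'],c['cy']],[0,0,1.]])
    p=cv2.undistortPoints(np.array([[uv]],float),K,np.array([c['k1'],0,0,0,0.]),)[0,0]
    # exact model: drawn = s*(1+k1 r^2), as OpenCV radial
    T=c['pose'];return T[:3,3],T[:3,:3]@np.array([p[0],p[1],1])
def onz(n,uv,z):
    o,d=ray(n,uv);return o+d*(z-o[2])/d[2]
def proj(n,P):
    c=robot.get_calibration(n);T=c['pose'];K=np.array([[c['fx'],0,c['cx']],[0,c['fy'],c['cy']],[0,0,1.]])
    R=T[:3,:3].T;return cv2.projectPoints(np.array([P],float),cv2.Rodrigues(R)[0],-R@T[:3,3],K,np.array([c['k1'],0,0,0,0.]))[0][0,0]
def circ(n,pts,z):
    """least-squares circle through contour pixels cast onto plane z"""
    P=np.array([onz(n,p,z)[:2] for p in pts]);A=np.c_[2*P,np.ones(len(P))]
    for _ in range(3):
        s=np.linalg.lstsq(A,(P**2).sum(1),rcond=None)[0];r=np.sqrt(s[2]+s[0]**2+s[1]**2)
        e=abs(np.hypot(*(P-s[:2]).T)-r);k=e<max(.003,2*np.median(e));P,A=P[k],A[k]
    return s[:2],2*r,np.median(e)
def blobs(n,img,box,t,amin=15,dark=False):
    x0,y0,x1,y1=box;g=cv2.cvtColor(img,cv2.COLOR_RGB2GRAY)[y0:y1,x0:x1]
    m=((g<t) if dark else (g>t)).astype(np.uint8)
    cs,_=cv2.findContours(m,cv2.RETR_EXTERNAL,cv2.CHAIN_APPROX_NONE)
    return [c.reshape(-1,2)+[x0,y0] for c in cs if cv2.contourArea(c)>amin]
```

Run:
```python
from h import *
im={n:cv2.imread(f"pics/{n}0.png")[:,:,::-1].copy() for n in("top","scene")}
def show(n,box,t,z,l,**k):
    for c in blobs(n,im[n],box,t,**k):print(l,n,c.min(0),c.max(0),*circ(n,c,z))
show("top",(228,200,278,248),110,.010,"cover")
show("scene",(278,212,334,250),110,.010,"cover")
show("top",(244,216,260,231),90,.036,"knob",dark=True)
show("scene",(296,217,316,238),90,.036,"knob",dark=True)
for t in(70,100,130): show("top",(236,265,286,316),t,.09,"pot")
show("top",(105,200,175,292),80,.034,"lever")
show("top",(340,180,435,320),70,.035,"tray",amin=100)
a=cv2.resize(im["top"][195:320,95:290],None,fx=4,fy=4,interpolation=cv2.INTER_CUBIC)
cv2.imwrite("pics/c1.png",a[:,:,::-1])
```

```text
cover top [234 205] [271 242] [0.6242 0.0495] 0.10005480347423383 0.000557881331476693
cover scene [283 217] [328 246] [0.625 0.051] 0.1071239251222748 0.0008391951702819977
knob top [249 219] [255 226] [0.6237 0.0495] 0.017490578192297483 0.000815576612937961
knob scene [303 222] [308 232] [0.6424 0.048 ] 0.03036040047882944 0.0034312038768093654
pot top [241 273] [279 312] [0.45   0.0248] 0.09204161389749178 0.0005985545696537628
pot top [241 274] [279 311] [0.4502 0.0249] 0.09012497424338362 0.0005809687401707245
pot top [242 274] [278 311] [0.4499 0.0248] 0.08862507936983191 0.000497161755410383
lever top [115 210] [163 288] [0.5409 0.365 ] 0.159302328187768 0.02508659311630891
tray top [350 187] [429 315] [ 0.5574 -0.3194] 0.27597460042506394 0.025062653159745582
```

View pics/c1.png

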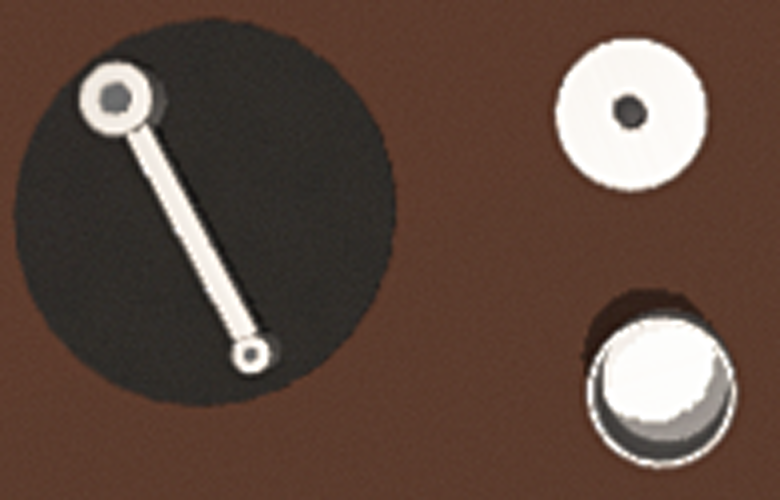

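Add to h.py:
```python
def goto(P,phi):
    """print the tool-axis step from the present pose to TCP P, tool down with x at yaw phi"""
    from scipy.spatial.transform import Rotation as R
    s=robot.get_state();A=s['tool_rot'];c,n=np.cos(phi),np.sin(phi)
    B=np.array([[c,n,0],[n,-c,0],[0,0,-1.]])
    print("step",A.T@(np.array(P)-s['eef_pos']),"rot",R.from_matrix(A.T@B).as_rotvec(),"t",s['time'],"at",s['eef_pos'])
```

Run:
```python
from h import *
im=cv2.imread("pics/top0.png")[:,:,::-1].copy()
c=max(blobs("top",im,(105,200,175,292),80),key=len)
for nm,p,r in(("big",(124,219.5),10.5),("small",(157.5,283.5),6)):
    k=c[np.hypot(*(c-p).T)<r]; print(nm,len(k),*circ("top",k,.034),onz("top",p,.034))
t=max(blobs("top",im,(340,180,435,320),90,100),key=len)
P=np.array([onz("top",p,.035)[:2]*1000 for p in t],np.float32);print("tray",cv2.minAreaRect(P),cv2.boxPoints(cv2.minAreaRect(P)))
sc=cv2.imread("pics/scene0.png")[:,:,::-1].copy()
for P in((.45,.0248,0),(.45,.0248,.09),(.6242,.0495,.01)):print(proj("scene",P))
b=max(blobs("scene",sc,(245,150,300,215),90,100),key=len);print("pot scene",b.min(0),b.max(0))
for d in((.045,0),(-.045,0),(0,.045),(0,-.045)):print(proj("scene",(.45+d[0],.0248+d[1],.09)))
goto((.6242,.0495,.10),0)
```

```text
big 46 [0.6293 0.3866] 0.04824732529810051 0.0007079255800899187 [0.6287 0.3857 0.034 ]
small 24 [0.465  0.2918] 0.02554936160133368 0.0006988692128391365 [0.4636 0.292  0.034 ]
tray ((555.8665771484375, -308.84197998046875), (313.5477600097656, 153.6025390625), 9.512107849121094) [[ 388.5563 -259.0045]
 [ 413.9401 -410.4951]
 [ 723.1768 -358.6794]
 [ 697.793  -207.1888]]
[271.6032 196.7652]
[270.9295 167.6805]
[304.5064 230.8476]
pot scene [245 150] [299 214]
[276.6506 176.6374]
[265.5333 159.2308]
[287.584 164.569]
[253.9316 170.8506]
step [0.5375 0.3028 0.1332] rot [ 0.0019  0.0004 -0.4599] t 0.1 at [0.2771 0.5596 0.2326]
```

>>> run_rows:
  deltas: [0.0336, 0.0189, 0, 0, 0, 0, 0.06, 0.0336, 0.0189, 0, 0, 0, 0, 0.06, 0.0336, 0.0189, 0, 0, 0, 0, 0.06, 0.0336, 0.0189, 0, 0, 0, 0, 0.06, 0.0336, 0.0189, 0, 0, 0, 0, 0.06, 0.0336, 0.0189, 0, 0, 0, 0, 0.06, 0.0336, 0.0189, 0, 0, 0, 0, 0.06, 0.0336, 0.0189, 0, 0, 0, 0, 0.06, 0.0336, 0.0189, 0, 0, 0, 0, 0.06, 0.0336, 0.0189, 0, 0, 0, 0, 0.06, 0.0336, 0.0189, 0, 0, 0, 0, 0.06, 0.0336, 0.0189, 0, 0, 0, 0, 0.06, 0.0336, 0.0189, 0, 0, 0, 0, 0.06, 0.0336, 0.0189, 0, 0, 0, 0, 0.06, 0.0336, 0.0189, 0, 0, 0, 0, 0.06, 0.0336, 0.0189, 0, 0, 0, 0, 0.06]
  grip_n: 20

```text
time: 1.43
eef_pos: [0.6254, 0.0487, 0.2331]
tool_rot: [[0.896, -0.444, -0.001], [-0.444, -0.896, -0.0], [-0.001, 0.0, -1.0]]
contact_force: [0.4, 1.1, 0.1]
width: 0.0597
grip_force: 0.0
```

>>> run_rows:
  deltas: [0, 0, 0.033, 0, 0, -0.115, 0.06, 0, 0, 0.033, 0, 0, -0.115, 0.06, 0, 0, 0.033, 0, 0, -0.115, 0.06, 0, 0, 0.033, 0, 0, -0.115, 0.06, 0, 0, 0, 0, 0, 0, 0.06, 0, 0, 0, 0, 0, 0, 0.06]

```text
time: 1.93
eef_pos: [0.6238, 0.05, 0.0999]
tool_rot: [[1.0, -0.003, -0.005], [-0.003, -1.0, -0.002], [-0.005, 0.002, -1.0]]
contact_force: [0.4, -0.7, 0.7]
width: 0.06
grip_force: 0.0
```

```bash
python3 -c "
from h import *
goto((.6242,.0495,.025),0)"
```

```text
step [0.0007 0.0004 0.0749] rot [ 0.002   0.0046 -0.0026] t 1.9333 at [0.6238 0.05   0.0999]
```

>>> run_rows:
  deltas: [0, 0, 0.025, 0, 0, 0, 0.06, 0, 0, 0.02, 0, 0, 0, 0.06, 0, 0, 0.015, 0, 0, 0, 0.06, 0, 0, 0.01, 0, 0, 0, 0.06, 0, 0, 0.004, 0, 0, 0, 0.06, 0, 0, 0, 0, 0, 0, 0.06, 0, 0, 0, 0, 0, 0, 0, 0, 0, 0, 0, 0, 0, 0, 0, 0, 0, 0, 0, 0, 0, 0, 0, 0, 0, 0, 0, 0, 0, 0, 0, 0, 0, 0, 0, 0, 0, 0, 0, 0, 0, 0, 0, 0, 0, 0, 0, 0, 0, 0, 0, 0, 0, 0, 0, 0]
  grip_n: 30

```text
time: 3.1
eef_pos: [0.625, 0.0506, 0.0277]
tool_rot: [[1.0, 0.0, 0.0], [0.0, -1.0, 0.0], [0.0, -0.0, -1.0]]
contact_force: [-0.0, -0.4, 0.6]
width: 0.0211
grip_force: 30.0
```

>>> run_rows:
  deltas: [0, 0, -0.02, 0, 0, 0, 0, 0, 0, -0.03, 0, 0, 0, 0, 0, 0, -0.03, 0, 0, 0, 0, 0, 0, -0.03, 0, 0, 0, 0, 0, 0, -0.03, 0, 0, 0, 0, 0, 0, 0, 0, 0, 0, 0, 0, 0, 0, 0, 0, 0, 0, 0, 0, 0, 0, 0, 0, 0]

```text
time: 3.77
eef_pos: [0.6237, 0.0504, 0.1662]
tool_rot: [[1.0, -0.0, -0.003], [-0.0, -1.0, 0.0], [-0.003, -0.0, -1.0]]
contact_force: [-0.7, 0.7, -2.7]
width: 0.0214
grip_force: 30.0
```

```bash
python3 -c "
from h import *
goto((.450,.0248,.14),0)
im=robot.snapshot('scene');cv2.imwrite('pics/s2.png',cv2.resize(im[90:290,180:440],None,fx=3,fy=3,interpolation=2)[:,:,::-1])"
```

```text
step [-0.1736  0.0257  0.0267] rot [-0.0001  0.0028 -0.0004] t 3.7667 at [0.6237 0.0504 0.1662]
```

View pics/s2.png

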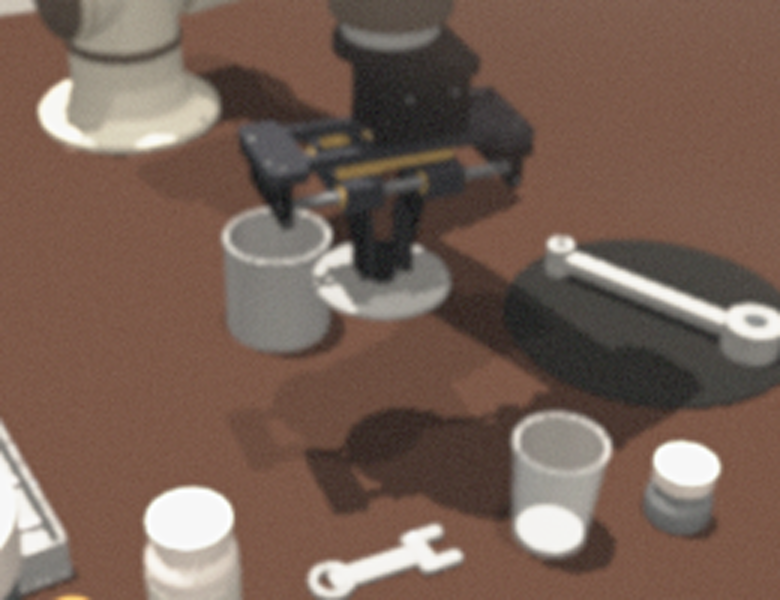

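The cover hangs level in the jaws (crop ~(382,278)), and the pot (crop 277,280) is undisturbed. I'm moving over the pot and lowering it.

>>> run_rows:
  deltas: [-0.029, 0.0042, 0, 0, 0, 0, 0, -0.029, 0.0042, 0, 0, 0, 0, 0, -0.029, 0.0042, 0, 0, 0, 0, 0, -0.029, 0.0042, 0, 0, 0, 0, 0, -0.029, 0.0042, 0, 0, 0, 0, 0, -0.0286, 0.0042, 0, 0, 0, 0, 0, 0, 0, 0, 0, 0, 0, 0, 0, 0, 0.015, 0, 0, 0, 0, 0, 0, 0.015, 0, 0, 0, 0, 0, 0, 0.01, 0, 0, 0, 0, 0, 0, 0, 0, 0, 0, 0, 0, 0, 0, 0, 0, 0, 0, 0, 0, 0, 0, 0, 0, 0]

```text
time: 4.9
eef_pos: [0.4515, 0.0253, 0.1275]
tool_rot: [[1.0, 0.0, -0.0], [0.0, -1.0, -0.0], [-0.0, 0.0, -1.0]]
contact_force: [-0.5, -0.3, -0.8]
width: 0.0209
grip_force: 30.0
```

```bash
python3 -c "
from h import *
goto((.450,.0252,.11),0)
im=robot.snapshot('scene');cv2.imwrite('pics/s3.png',cv2.resize(im[90:240,200:400],None,fx=4,fy=4,interpolation=2)[:,:,::-1])"
```

```text
step [-0.0015  0.0001  0.0175] rot [0.0004 0.0004 0.0004] t 4.9 at [0.4515 0.0253 0.1275]
```

View pics/s3.png

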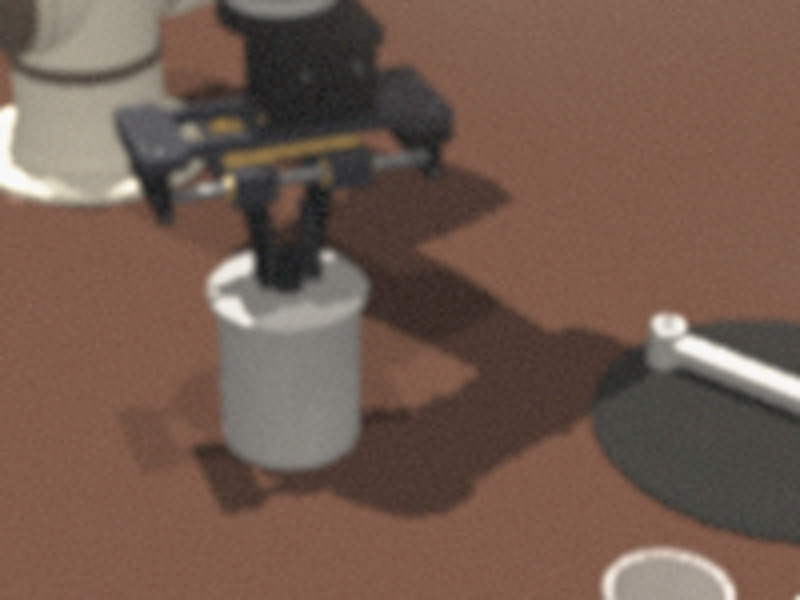

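The cover (208–369) is centred over the pot (219–360) within a pixel or so, so I'm lowering it until contact.

>>> run_rows:
  deltas: [0, 0, 0.005, 0, 0, 0, 0, 0, 0, 0.004, 0, 0, 0, 0, 0, 0, 0.003, 0, 0, 0, 0, 0, 0, 0.002, 0, 0, 0, 0, 0, 0, 0, 0, 0, 0, 0, 0, 0, 0, 0, 0, 0, 0]

```text
time: 5.45
eef_pos: [0.4513, 0.0252, 0.1135]
tool_rot: [[1.0, 0.0, -0.0], [0.0, -1.0, -0.0], [-0.0, 0.0, -1.0]]
contact_force: [0.5, -0.4, -2.6]
width: 0.0213
grip_force: 30.0
```

>>> run_rows:
  deltas: [0, 0, 0.002, 0, 0, 0, 0, 0, 0, 0, 0, 0, 0, 0, 0, 0, 0, 0, 0, 0, 0]

```text
time: 5.7
eef_pos: [0.4515, 0.0254, 0.1117]
tool_rot: [[1.0, 0.0, 0.0], [0.0, -1.0, 0.0], [0.0, -0.0, -1.0]]
contact_force: [-0.2, 1.3, -2.4]
width: 0.0211
grip_force: 30.0
```

>>> run_rows:
  deltas: [0, 0, 0.001, 0, 0, 0, 0, 0, 0, 0.0005, 0, 0, 0, 0, 0, 0, 0, 0, 0, 0, 0, 0, 0, 0, 0, 0, 0, 0]

```text
time: 6.03
eef_pos: [0.4515, 0.0253, 0.1116]
tool_rot: [[1.0, 0.001, 0.001], [0.001, -1.0, -0.0], [0.001, 0.0, -1.0]]
contact_force: [-3.5, -0.1, 8.8]
width: 0.0212
grip_force: 30.0
```

>>> run_rows:
  deltas: [0, 0, 0, 0, 0, 0, 0.035, 0, 0, 0, 0, 0, 0, 0.05, 0, 0, 0, 0, 0, 0, 0.06, 0, 0, 0, 0, 0, 0, 0.06, 0, 0, 0, 0, 0, 0, 0.06, 0, 0, -0.02, 0, 0, 0, 0.06, 0, 0, -0.03, 0, 0, 0, 0.06, 0, 0, -0.04, 0, 0, 0, 0.06, 0, 0, -0.02, 0, 0, 0, 0.06, 0, 0, 0, 0, 0, 0, 0.06]

```text
time: 6.87
eef_pos: [0.4543, 0.0261, 0.2251]
tool_rot: [[1.0, 0.001, 0.011], [0.001, -1.0, 0.003], [0.011, -0.003, -1.0]]
contact_force: [0.4, -0.3, 0.2]
width: 0.0594
grip_force: 0.0
```

```bash
python3 -c "
from h import *
goto((.450,.0252,.11),0)
im=robot.snapshot('scene');a=im[90:240,200:400]
t=robot.snapshot('top');b=t[240:315,100:300]
f=lambda x,s:cv2.resize(x,None,fx=s,fy=s,interpolation=2)
cv2.imwrite('pics/s4.png',np.vstack([f(a,2.6),cv2.resize(f(b,2.6),(520,195))])[:,:,::-1])
cv2.imwrite('pics/t4.png',t[:,:,::-1])"
```

```text
step [-0.0056  0.0012  0.1151] rot [-0.0028 -0.0108  0.0012] t 6.8667 at [0.4543 0.0261 0.2251]
```

View pics/s4.png

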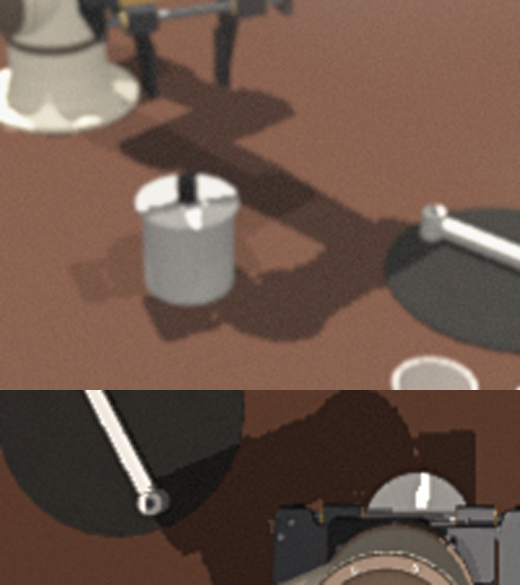

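The cover is released and sits level on the pot in the scene view (centre ~(187,195) of the crop). Next is the lever.

```bash
python3 -c "
from h import *
goto((.5774,.3567,.10),.5234)"
```

```text
step [ 0.1259 -0.3311  0.121 ] rot [-0.0007 -0.0016 -0.5234] t 6.9667 at [0.4513 0.0254 0.2204]
```

>>> run_rows:
  deltas: [0.0126, -0.0331, 0, 0, 0, 0, 0.06, 0.0126, -0.0331, 0, 0, 0, 0, 0.06, 0.0126, -0.0331, 0, 0, 0, 0, 0.06, 0.0126, -0.0331, 0, 0, 0, 0, 0.06, 0.0126, -0.0331, 0, 0, 0, 0, 0.06, 0.0126, -0.0331, 0, 0, 0, 0, 0.06, 0.0126, -0.0331, 0, 0, 0, 0, 0.06, 0.0126, -0.0331, 0, 0, 0, 0, 0.06, 0.0126, -0.0331, 0, 0, 0, 0, 0.06, 0.0126, -0.0331, 0, 0, 0, 0, 0.06, 0, 0, 0.024, 0, 0, -0.105, 0.06, 0, 0, 0.024, 0, 0, -0.105, 0.06, 0, 0, 0.024, 0, 0, -0.105, 0.06, 0, 0, 0.024, 0, 0, -0.105, 0.06, 0, 0, 0.024, 0, 0, -0.1034, 0.06, 0, 0, 0, 0, 0, 0, 0.06, 0, 0, 0, 0, 0, 0, 0.06, 0, 0, 0, 0, 0, 0, 0.06]

```text
time: 8.47
eef_pos: [0.5777, 0.3565, 0.1004]
tool_rot: [[0.867, 0.498, 0.001], [0.498, -0.867, -0.0], [0.0, 0.001, -1.0]]
contact_force: [0.4, 0.1, 0.5]
width: 0.0602
grip_force: 0.0
```

```bash
python3 -c "
from h import *
goto((.5774,.3567,.018),.5234)
t=robot.snapshot('top')
c=max(blobs('top',t,(232,265,290,318),110),key=len);print('cover',*circ('top',c,.094))
c=blobs('top',t,(248,275,275,306),90,dark=True)
for k in c:print('knob',*circ('top',k,.12))
im=robot.snapshot('scene');f=lambda x,s:cv2.resize(x,None,fx=s,fy=s,interpolation=2)
cv2.imwrite('pics/s5.png',np.vstack([f(im[140:220,230:430],3),f(t[245:320,100:300],3)])[:,:,::-1])"
```

```text
step [-0.0002 -0.0004  0.0824] rot [ 0.0006 -0.0004 -0.0016] t 8.4667 at [0.5777 0.3565 0.1004]
cover [0.4511 0.0239] 0.09977599909919106 0.0004532622510554189
knob [0.4537 0.0243] 0.018517855985721726 0.000836525044149999
```

View pics/s5.png

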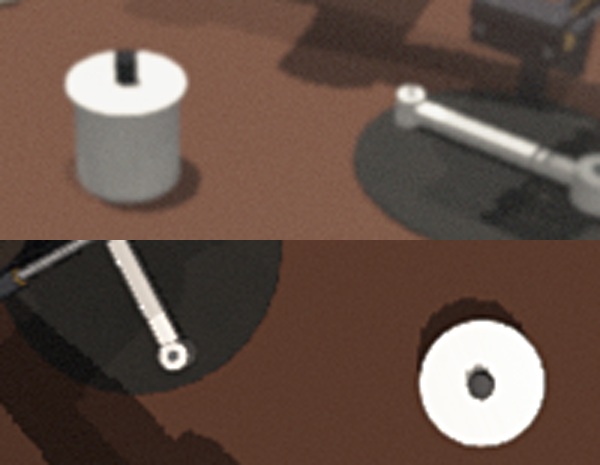

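The cover measures 99.8 mm across at the seated height, concentric with the pot, and level in the scene view. I'm going down on the lever.

>>> run_rows:
  deltas: [0.0005, -0.001, 0.03, 0, 0, 0, 0.06, 0, 0, 0.025, 0, 0, 0, 0.06, 0, 0, 0.015, 0, 0, 0, 0.06, 0, 0, 0.008, 0, 0, 0, 0.06, 0, 0, 0.0045, 0, 0, 0, 0.06, 0, 0, 0, 0, 0, 0, 0.06, 0, 0, 0, 0, 0, 0, 0.06, 0, 0, 0, 0, 0, 0, 0.03, 0, 0, 0, 0, 0, 0, 0, 0, 0, 0, 0, 0, 0, 0, 0, 0, 0, 0, 0, 0, 0, 0, 0, 0, 0, 0, 0, 0, 0, 0, 0, 0, 0, 0, 0, 0, 0, 0, 0, 0, 0, 0, 0, 0, 0, 0, 0, 0, 0, 0, 0, 0, 0, 0, 0, 0]
  grip_n: 40

```text
time: 9.9
eef_pos: [0.5771, 0.3575, 0.0175]
tool_rot: [[0.866, 0.5, -0.0], [0.5, -0.866, 0.0], [-0.0, -0.0, -1.0]]
contact_force: [0.6, 0.5, -0.7]
width: 0.0157
grip_force: 40.0
```

>>> run_rows:
  deltas: [0, 0, -0.01, 0, 0, 0, 0, 0, 0, -0.02, 0, 0, 0, 0, 0, 0, -0.03, 0, 0, 0, 0, 0, 0, -0.04, 0, 0, 0, 0, 0, 0, -0.04, 0, 0, 0, 0, 0, 0, -0.04, 0, 0, 0, 0, 0, 0, -0.02, 0, 0, 0, 0, 0, 0, 0, 0, 0, 0, 0, 0, 0, 0, 0, 0, 0, 0, 0, 0, 0, 0, 0, 0, 0]

```text
time: 10.73
eef_pos: [0.5758, 0.3566, 0.2152]
tool_rot: [[0.866, 0.5, -0.004], [0.5, -0.866, -0.002], [-0.005, -0.0, -1.0]]
contact_force: [-0.2, -0.6, -4.1]
width: 0.0154
grip_force: 40.0
```

```bash
python3 -c "
from h import *
print(robot.get_state()['wrist_torque'])
im=robot.snapshot('scene');t=robot.snapshot('top');f=lambda x,s:cv2.resize(x,None,fx=s,fy=s,interpolation=2)
cv2.imwrite('pics/s6.png',np.vstack([f(im[30:240,330:530],1.5),f(t[190:300,60:260],1.5)])[:,:,::-1])
import math
a=math.radians(9.5);goto((.5595+.029*math.cos(a),-.3125+.029*math.sin(a),.085),a)"
```

```text
[-0.0605 -0.0305 -0.018 ]
step [-0.3207  0.5813  0.1317] rot [0.0017 0.0055 0.3575] t 10.8333 at [0.576  0.3566 0.2145]
```

View pics/s6.png

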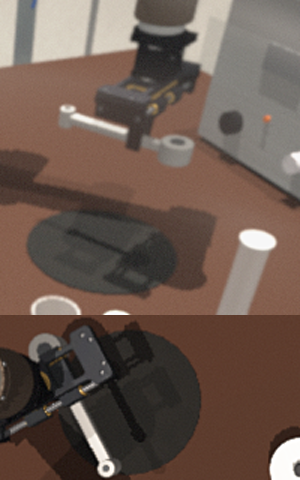

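The lever is held near its big end and looks level. Now carrying it to the tray.

>>> run_rows:
  deltas: [-0.008, 0.0145, 0, 0, 0, 0, 0, -0.016, 0.0291, 0, 0, 0, 0, 0, -0.016, 0.0291, 0, 0, 0, 0, 0, -0.016, 0.0291, 0, 0, 0, 0, 0, -0.016, 0.0291, 0, 0, 0, 0, 0, -0.016, 0.0291, 0, 0, 0, 0, 0, -0.016, 0.0291, 0, 0, 0, 0, 0, -0.016, 0.0291, 0, 0, 0, 0, 0, -0.016, 0.0291, 0, 0, 0, 0, 0, -0.016, 0.0291, 0, 0, 0, 0, 0, -0.016, 0.0291, 0, 0, 0, 0, 0, -0.016, 0.0291, 0, 0, 0, 0, 0, -0.016, 0.0291, 0, 0, 0, 0, 0, -0.016, 0.0291, 0, 0, 0, 0, 0, -0.016, 0.0291, 0, 0, 0, 0, 0, -0.016, 0.0291, 0, 0, 0, 0, 0, -0.016, 0.0291, 0, 0, 0, 0, 0, -0.016, 0.0291, 0, 0, 0, 0, 0, -0.016, 0.0291, 0, 0, 0, 0, 0, -0.016, 0.0291, 0, 0, 0, 0, 0]

```text
time: 12.5
eef_pos: [0.5894, -0.2917, 0.2158]
tool_rot: [[0.866, 0.5, -0.003], [0.5, -0.866, 0.001], [-0.002, -0.002, -1.0]]
contact_force: [0.6, 0.5, -2.5]
width: 0.0155
grip_force: 40.0
```

>>> run_rows:
  deltas: [-0.008, 0.0145, 0, 0, 0, 0, 0, 0, 0, 0, 0, 0, 0.06, 0, 0, 0, 0.01, 0, 0, 0.06, 0, 0, 0, 0.02, 0, 0, 0.06, 0, 0, 0, 0.025, 0, 0, 0.06, 0, 0, 0, 0.025, 0, 0, 0.06, 0, 0, 0, 0.025, 0, 0, 0.0575, 0, 0, 0, 0.015, 0, 0, 0, 0, 0, 0, 0.01, 0, 0, 0, 0, 0, 0, 0, 0, 0, 0, 0, 0, 0, 0, 0, 0, 0, 0, 0, 0, 0, 0, 0, 0, 0, 0, 0, 0, 0, 0, 0, 0]

```text
time: 13.58
eef_pos: [0.5919, -0.3069, 0.0892]
tool_rot: [[0.986, 0.166, 0.003], [0.166, -0.986, -0.001], [0.003, 0.001, -1.0]]
contact_force: [-0.6, -0.7, -3.0]
width: 0.0157
grip_force: 40.0
```

```bash
python3 -c "
from h import *
im=robot.snapshot('scene');t=robot.snapshot('top');f=lambda x,s:cv2.resize(x,None,fx=s,fy=s,interpolation=2)
cv2.imwrite('pics/s7.png',f(im[130:330,70:270],3)[:,:,::-1]);cv2.imwrite('pics/t7.png',f(t[180:330,250:450],4)[:,:,::-1])
import math
a=math.radians(9.5);goto((.5595+.029*math.cos(a),-.3125+.029*math.sin(a),.085),a)"
```

```text
step [-0.0037  0.0004  0.004 ] rot [ 0.0011 -0.0022  0.0004] t 13.6833 at [ 0.5917 -0.3067  0.089 ]
```

View pics/s7.png

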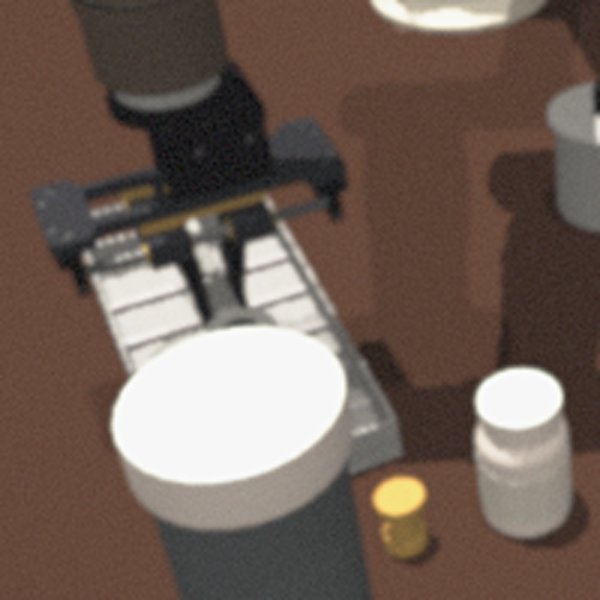

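View pics/t7.png

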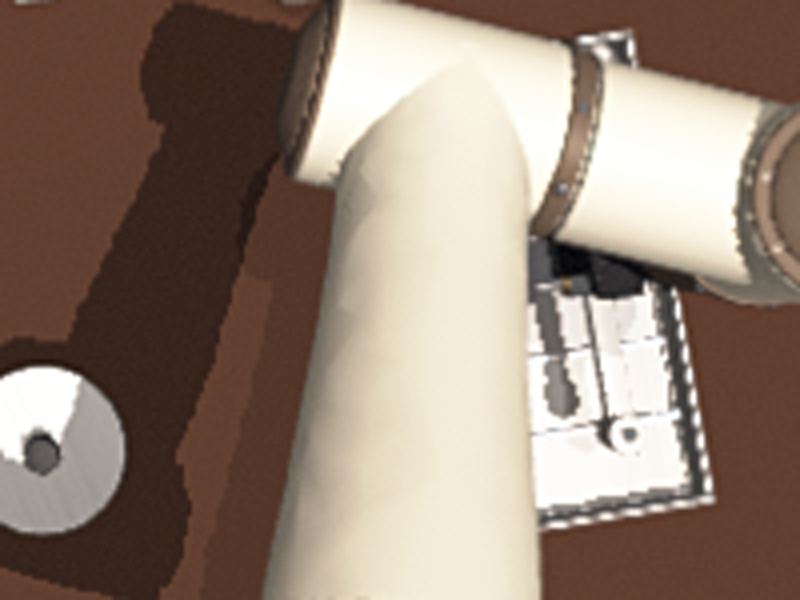

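>>> run_rows:
  deltas: [-0.0035, 0, 0, 0, 0, 0, 0, 0, 0, 0, 0, 0, 0, 0, 0, 0, 0, 0, 0, 0, 0, 0, 0, 0, 0, 0, 0, 0, 0, 0, 0, 0, 0, 0, 0, 0, 0, 0, 0, 0, 0, 0]

```text
time: 14.18
eef_pos: [0.5876, -0.3071, 0.0875]
tool_rot: [[0.986, 0.165, 0.0], [0.165, -0.986, -0.0], [0.0, 0.0, -1.0]]
contact_force: [-1.0, 0.5, -2.4]
width: 0.0155
grip_force: 40.0
```

```bash
python3 -c "
from h import *
u=np.array([.866,.5]);p=np.array([.576,.3566])
for l,d,px in(('small',-.13,(374.7,102.7)),('big',.06,(447.3,126))):
    P=[*(p+d*u),.231];print(l,'predicted',proj('scene',P),'seen',px,'per +10mm',proj('scene',np.add(P,[0,0,.01]))-proj('scene',P))
print('small at tray, top view',onz('top',(407,288.5),.1055),'expected .4637 -.3285')
print('scene expects small at',proj('scene',(.4637,-.3285,.1055)),'seen ~(135.7,206)')
s=robot.get_state();print(s['wrist_torque'],s['contact_force'],s['eef_pos'],s['time'])
p=s['eef_pos'];R=s['tool_rot'][:,0]
c=np.array([.5595,-.3125]);a=np.radians(9.5);u=np.array([np.cos(a),np.sin(a)]);v=np.array([-u[1],u[0]])
for d in(-.142,.084):q=(p+d*R)[:2]-c;print('end in tray axes',q@u,q@v)
"
```

```text
small predicted [373.8511 102.0912] seen (374.7, 102.7) per +10mm [ 0.4906 -3.8647]
big predicted [447.0864 123.8171] seen (447.3, 126) per +10mm [ 0.9857 -4.1177]
small at tray, top view [ 0.4643 -0.3294  0.1055] expected .4637 -.3285
scene expects small at [125.762  192.0121] seen ~(135.7,206)
[0.0038 0.0123 0.0435] [-0.9661  0.4844 -2.3889] [ 0.5876 -0.3071  0.0875] 14.1833
end in tray axes -0.11340449234876887 0.0006368764867461484
end in tray axes 0.11259549592751254 0.0007086327191483013
```

In the carry view both bosses match a level lever to within about 2 px. At the tray the lever ends sit at ±113 mm on its long axis and within 1 mm of its centre line, and the underside is about 39 mm above the rim. Handing in.

```bash
python3 -c "
from station import robot
print(robot.finish_job())"
```

```text
the job is handed in; nothing more can be done
None
```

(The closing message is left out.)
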